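# Slide the sample carrier under the hold-down spring of a shaker and start it

## Task

With the fingertips, press the sample carrier down hard onto the shaker's sprung bed and, keeping it pressed, slide it under the red gate bar and the leaf spring until it is fully home against the end stop. Take your hand off it, then press the green start button all the way down and let it go. Do not pick the carrier up, and leave all the other things where they stand.

Things in the scene. Friction and masses are not known exactly. Their poses are not given: they have to be found in the camera images.
- shaker: Fixed dark blue bench shaker, 250 (x) by 240 (y) by 70 mm high, white top; origin at the centre of its underside, on the table; x is the sliding direction, from the loading end (nearer the robot) to the end stop; z up. Place and yaw vary. On top, in its frame: a channel along x between two aluminium rails, inner faces at y = -52 and +52 mm, tops at z = 98 mm, with the sprung bed as its floor.
- carrier: Sample carrier, 126 (x) by 100 (y) mm, about 160 g; origin at the centre of its underside, x the sliding direction. Front 82 mm: white block with orange and green wells, 16 mm high. It starts flat on the raised bed, front edge 6 to 32 mm short of the gate bar, 6 mm too high to go under. Home: front edge on the end stop, origin at shaker x = 37 mm; let go there, the bed lifts it to the gate bar.
- tread (a point): Middle of the top of the carrier's grey ribbed thumb tread: its rear 44 mm (carrier x = -63 to -19 mm), only 7 mm high, over its whole width. The 9 mm step up to the white block, 22 mm ahead of this point, faces the loading end: a finger standing on the tread can press down and push forward against it. At z = 97 mm with the bed up, 83 mm with it pressed to the bottom.
- bed (a joint): Black sprung bed under the carrier, 221 by 100 mm: how far it is pressed down, 0 (up, its top at z = 90 mm) to 0.014 m (bottom, top at z = 76 mm). It goes straight down without tilting. A finger on the carrier needs about 4 N to start it, 8 N for 6 mm and 14 N to reach the bottom. Press it 8 to 12 mm for the carrier to pass the gate.
- leaf (a joint): Steel leaf spring tongue, 40 mm wide, hinged behind the gate bar and sloping down towards the end stop, its tip at shaker x = 88 mm: angle in rad, 0 at rest, about 0.2 with the carrier home beneath it. It presses on the top of the carrier with 1.5 to 4 N.
- gate (a point): Middle of the lower front edge of the red gate bar that crosses the channel, 100 mm above the table, at shaker x = 40 mm. The bar is 12 mm deep (x = 40 to 52 mm), its top at z = 112 mm (114 mm at the end posts); behind it is the leaf spring.
- stop (a point): Middle of the dark end stop's face across the channel, at shaker x = 100 mm, y = 0, 100 mm above the table; the stop's top is at z = 107 mm.
- start (a joint): Green start button, 28 mm across, in a 44 mm black ring on the shaker's right strip (-y side of the channel): travel pressed straight down, 0 to 0.006 m; about 5 N takes it all the way down, and it springs back.
- start_top (a point): Centre of the green button's top, 92 mm above the table when not pressed; it moves with the button. In the shaker's frame x = -70, y = -92 mm.
- amber: one of the bystanders: a loose thing that stays where it stands. Amber bottle with a black cap, 48 mm across, 105 mm high, standing beside the shaker; origin at the centre of its underside.
- beaker: one of the bystanders: a loose thing that stays where it stands. Clear beaker, 60 mm across, 80 mm high; origin at the centre of its underside.
- jar: one of the bystanders: a loose thing that stays where it stands. White jar with a blue lid, 48 mm across, 60 mm high; origin at the centre of its underside.
- stopper: one of the bystanders: a loose thing that stays where it stands. Black rubber stopper, 36 mm across, 30 mm high, standing on its small end; origin at the centre of its underside.
- mortar: one of the bystanders: a loose thing that stays where it stands. White bowl, 84 mm across, 45 mm high; origin at the centre of its underside.
- driver: one of the bystanders: a loose thing that stays where it stands. Screwdriver, 150 mm long, lying behind the shaker.
- vial: one of the bystanders: a loose thing that stays where it stands. Green glass vial, 22 mm across, 35 mm high, standing on the shaker's left strip (+y side of the channel) near its far end; origin at the centre of its underside, 70 mm above the table.

How it is judged:
By the outcome, as a careful person would: the job done as asked, in the order asked, and still so for the second after the job is handed in, with the robot touching nothing.
It also fails if it takes over 51 s, if anything falls off the work surface, if the arm or the gripper's body presses on something with over 40 N, if the wrist force passes 120 N, or if a joint passes its speed limit or range.

## Robot

A 6-joint arm with a two-finger parallel gripper is mounted at the origin on the work surface. World frame = base frame: x ahead of the robot, y to its left, z up, the work surface at z = 0. Lengths are in mm, angles in degrees, forces in N, time in s.
With the tool pointing down it reaches from about 300 to 850 mm from the base axis. Payload 4.2 kg.
Tool frame: the origin (TCP) lies at the very end of the fingers, on their centre line; the grasp point (between the pads) lies 19 mm behind it; z points along the fingers, y is the line along which they close (so a half turn about z gives the same grasp; the last joint's range is limited). The gripper opens to 91 mm and grips with 3 to 60 N. Pads are 32 mm wide; open, the fingers measure 118 mm over their backs; the gripper's body (76 mm by 178 mm) begins 60 mm behind the grasp point.
Start: joints at [70.187, 18.312, 89.639, -0, 72.044, -1.146], TCP at [184.041, 544.768, 213.976] pointing down, gripper open.
Joint ranges: [-177.97, 177.97], [-48.28, 115.42], [12.27, 149.76], [-77.06, 257.06], [2.81, 150.46], [-146.56, 146.56]. Speed limits (degrees/s): [147.25, 147.25, 180, 180, 180, 180].

## Interface

Orientations are given as [roll, pitch, yaw] about the fixed x, y, z axes, in that order (R = Rz(yaw) Ry(pitch) Rx(roll)).
In Python, from workcell import env, eyes gives the robot as it stands.
- The arm moves only by the tool send_rows, never from a script. Its argument "targets" is text: rows parted by semicolons, each of 7 numbers parted by spaces: the shift along the tool's x, y, z in m, then the turn, a rotation vector about the tool's x, y, z in degrees, then the opening in per cent of the stroke, from 0 (shut) to 100 (fully open). A call has 1 to 12 rows; each row is the pose to reach, as a shift and turn from the pose commanded when the call began, along the tool's axes at that moment; what a row does not reach only later rows make up. A row lasts 1/12 s, in which the tool goes at most 41.7 mm and 7.16 degrees, less where a joint would pass 70% of its speed; a pose out of reach is approached as far as the arm can. A call with a gripper value outside its range is refused whole. The fingers move at their own pace and stop on an object; "grip_force" is the grip in N (left out, the last holds). Time passes only in rows, so rows that repeat a pose let the fingers close. It gives the time, the measured TCP pose, the force, the opening and the grip force at its end, in the units of the state.
- env.state(): the state, without advancing time (a new reading comes with each control period).
- eyes.grab_frame(name): name is "side" or "top" or "wrist"; returns a dict with "image" (480x640x3 uint8, blue, green, red), "fovy" (degrees; the focal length in pixels is half the picture's height over the tangent of half this angle, whatever the lens; pixels are square), "cx", "cy" (the principal point, pixels), "eye" and "attitude" of the camera in the world. Camera axes: x right, y up, looking along -z (the intrinsics and any distortion apply to the point x, -y, -z); pixel columns grow to the right and rows downward; lengths in mm; the calibration is good to about 2 mm. A picture is of the moment at which its call begins. There is no depth.
- env.job_done(): hands the job in; it is judged then, once.
The state is a dict: "time_s": time; "qpos": joint angles; "qvel": joint speeds; "effort": joint torques, N m; "ee_pos": TCP position; "ee_rot": TCP orientation; "force": force on the tool from outside, world axes, zero at the start; "torque": the same for the moment, N m; "gripper_width": finger opening in mm; "gripper_force": force on a finger pad.
Only numpy, scipy, OpenCV 4.12 (cv2) and the standard library are available. Lean on these libraries where they do the work, as an engineer would, in place of code of your own. Each camera call takes 0.05 s, during which the arm holds its last target. There are 200 camera calls.

## Working session

There is one attempt and no reset: what is moved stays moved. The work goes in short steps, Python scripts to look and compute and a tool call to move; the robot and the scene stay as the last step left them, time stands still between calls to the robot, and variables do not carry over. Pictures are saved under pics/ and viewed, at most 10 in all, crops included, and the job is handed in when it is done.

Besides the shell and the picture viewer there is one more tool, called by a JSON object that holds its "name" and its "arguments", one argument or row to a line. send_rows: Moves the arm, as the interface text tells. Its arguments: {"type":"object","properties":{"targets":{"type":"string"},"grip_force":{"type":"number"}},"required":["targets"]}

```bash
mkdir -p pics; ls; python3 - <<'E'
from workcell import env, eyes
import cv2,pickle
print(env.state())
for n in ("top","side"):
    f=eyes.grab_frame(n); cv2.imwrite(f"pics/{n}0.png",f["image"]); pickle.dump(f,open(f"pics/{n}0.pkl","wb"))
    print({k:v for k,v in f.items() if k!="image"})
E
```

```text
pics
{'time_s': 0.0, 'qpos': array([ 7.01874513e+01,  1.83510568e+01,  8.97050497e+01, -7.56559949e-04,
        7.20436615e+01, -1.14793374e+00]), 'qvel': array([-0.02517619,  0.02274899, -0.00172649,  0.12061271,  0.03110112,
        0.00467653]), 'effort': array([ 3.59157621e-04, -4.12453079e+01, -2.31972599e+01,  7.27389520e-02,
        4.58350161e-02, -1.61919270e-04]), 'ee_pos': array([183.87084836, 544.28664916, 213.1353267 ]), 'ee_rot': array([-1.79900238e+02, -1.27958149e-03,  1.61335618e+02]), 'force': array([0.28937223, 0.30957942, 0.96850264]), 'torque': array([-0.00829491, -0.03532968,  0.02176626]), 'gripper_force': 0.0, 'gripper_width': 91.27219967517264}
{'fovy': 45.48360293383161, 'cx': 323.07391741976704, 'cy': 240.35448218969543, 'eye': array([ 442.7924524 ,   78.69244486, 1189.9982076 ]), 'attitude': array([  9.53087238,   0.17809336, -91.56413818])}
{'fovy': 43.12055436879585, 'cx': 318.50948841852426, 'cy': 236.84920630236223, 'eye': array([156.55577865, 638.87183094, 970.62942753]), 'attitude': array([ 3.90338555e+01,  1.26178533e-02, -1.38100926e+02])}
```

View pics/top0.png

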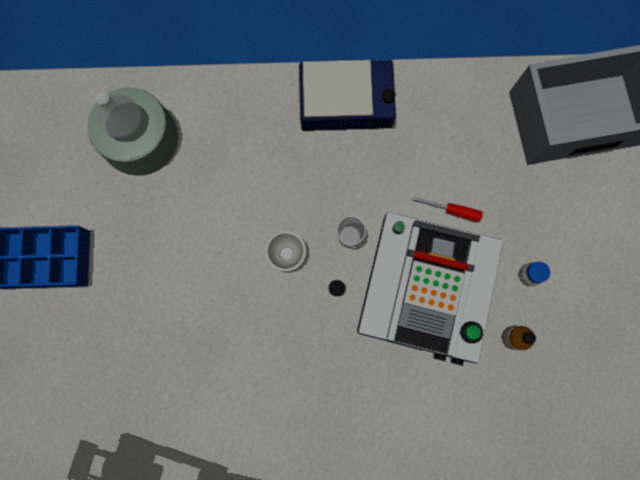

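View pics/side0.png

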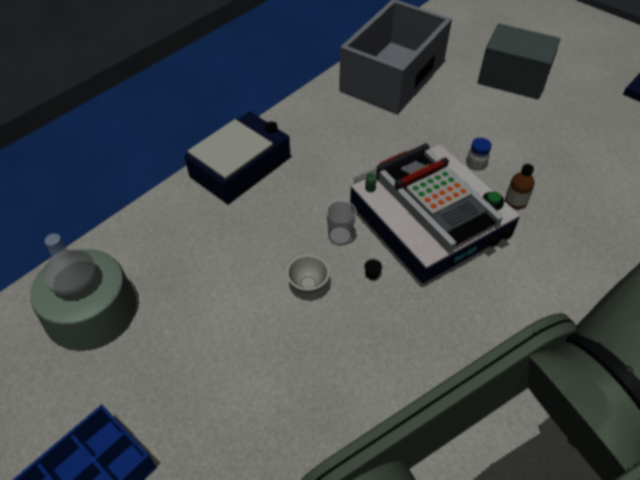

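Top view: shaker around (430,287), its x axis pointing up and slightly to the right. The green button is at (472,332), the red bar near (440,260), the tread near (427,320), and the vial at (398,227). The side view shows the same layout.

```bash
cat > h.py <<'E'
import numpy as np, cv2
from scipy.spatial.transform import Rotation as R
def ray(f,u,v):
    F=f["image"].shape[0]/2/np.tan(np.radians(f["fovy"])/2)
    d=np.array([(u-f["cx"])/F,-(v-f["cy"])/F,-1.])
    return np.array(f["eye"]),R.from_euler("xyz",f["attitude"],degrees=True).as_matrix()@d
def onz(f,u,v,z):
    e,d=ray(f,u,v); return (e+d*(z-e[2])/d[2])[:2]
def blobs(f,lo,hi,amin=20):
    m=cv2.inRange(cv2.cvtColor(f["image"],cv2.COLOR_BGR2HSV),np.array(lo),np.array(hi))
    n,l,s,c=cv2.connectedComponentsWithStats(m)
    return [(c[i],s[i,4],np.argwhere(l==i)[:,::-1].astype(np.float32)) for i in range(1,n) if s[i,4]>=amin]
E
python3 - <<'E'
from h import *; import pickle
np.set_printoptions(precision=1,suppress=True)
for n in("top","side"):
    f=pickle.load(open(f"pics/{n}0.pkl","rb"))
    print(n)
    for c,a,p in blobs(f,(45,80,40),(85,255,255),8): print(" green",c,a,onz(f,*c,92),onz(f,*c,106))
    for c,a,p in blobs(f,(5,120,120),(22,255,255),5): print(" orange",c,a,onz(f,*c,106))
    for k in((0,150,90),(5,255,255)),((175,150,90),(180,255,255)):
        for c,a,p in blobs(f,*k,60): print(" red",c,a,cv2.minAreaRect(p),onz(f,*c,112))
f=pickle.load(open("pics/top0.pkl","rb"))
C=np.array([(388,212),(501,238),(478,362),(359,333)],float)
g=cv2.cvtColor(f["image"],cv2.COLOR_BGR2GRAY)
C=np.array([onz(f,*c,70) for c in C]);print(C,C.mean(0),[np.linalg.norm(C[i]-C[i-1]) for i in range(4)])
print(np.degrees(np.arctan2(*(C[0]-C[3]+C[1]-C[2])[::-1])))
E
```

```text
top
 green [398.3 226.7] 86 [650.2 -70.5] [647.5 -68.6]
 green [418.6 268.6] 29 [ 566.8 -105.5] [ 565.2 -103.1]
 green [428.  270.9] 28 [ 561.9 -123.3] [ 560.4 -120.8]
 green [437.8 273.5] 28 [ 556.4 -141.9] [ 554.9 -139. ]
 green [447.  275.9] 28 [ 551.3 -159.3] [ 549.9 -156.2]
 green [416.4 277.9] 27 [ 549.  -100.3] [547.6 -98. ]
 green [456.7 278.4] 29 [ 545.8 -177.6] [ 544.5 -174.3]
 green [425.8 280.5] 28 [ 543.5 -118. ] [ 542.2 -115.5]
 green [435.4 282.7] 29 [ 538.7 -136.2] [ 537.5 -133.5]
 green [444.8 285.5] 28 [ 532.9 -153.9] [ 531.8 -150.9]
 green [454.5 287.8] 28 [ 528.  -172.2] [ 526.9 -169. ]
 green [472.8 332. ] 196 [ 443.5 -201.4] [ 443.5 -197.8]
 orange [435.3 255.2] 29 [ 590.  -136.4]
 orange [447.5 258.2] 26 [ 583.8 -159.3]
 orange [414.2 287.5] 28 [529.6 -92.9]
 orange [423.7 289.8] 27 [ 524.8 -110.6]
 orange [433.4 292.4] 28 [ 519.4 -128.5]
 orange [442.7 294.8] 27 [ 514.4 -145.9]
 orange [411.9 296.9] 24 [511.9 -87.6]
 orange [452.5 297.2] 28 [ 509.3 -164.1]
 orange [421.6 299.3] 29 [ 507.  -105.6]
 orange [431.1 301.8] 27 [ 501.7 -123.2]
 orange [440.8 304.5] 2
[... 947 characters left out ...]
 -96.6]
 green [493.9 196.5] 115 [ 443.6 -197.7] [ 439.1 -184.4]
 orange [456.8 184.8] 18 [ 510.3 -162.8]
 orange [449.5 188.5] 20 [ 515.3 -144.9]
 orange [462.9 190.6] 19 [ 492.6 -157.7]
 orange [442.  192.3] 18 [ 520.3 -126.5]
 orange [455.7 194.4] 18 [ 497.3 -139.8]
 orange [434.4 195.7] 20 [ 526.1 -109.3]
 orange [448.1 198.1] 18 [ 502.8 -121.6]
 orange [427.1 199.4] 19 [531.  -91.8]
 orange [440.6 201.8] 21 [ 508.1 -104.1]
 orange [433.2 205.4] 20 [513.1 -86.9]
[[ 684.7  -54.3]
 [ 625.8 -275.8]
 [ 386.7 -212.9]
 [ 447.6   12.7]] [ 536.2 -132.6] [np.float64(246.357245147539), np.float64(229.1823631595722), np.float64(247.2503757564488), np.float64(233.62207135677934)]
-15.252080707237052
```

{"name": "send_rows", "arguments": {
  "targets": "-0.010 -0.011 0 0 0 0 30; -0.030 -0.033 0 0 0 0 30; -0.050 -0.055 0 0 0 0 30; -0.072 -0.080 0 0 0 0 30; -0.096 -0.106 0 0 0 0 30; -0.120 -0.133 0 0 0 0 30; -0.144 -0.159 0 0 0 0 30; -0.168 -0.186 0 0 0 0 30; -0.192 -0.213 0 0 0 0 30; -0.216 -0.239 0 0 0 0 30; -0.240 -0.266 0 0 0 0 30; -0.260 -0.288 0 0 0 -2.6 30"
}}

```text
time_s: 1.1
ee_pos: [338.3, 186.5, 213.8]
ee_rot: [-180.0, 0.0, 164.0]
force: [0.1, 0.6, 0.1]
gripper_width: 27.2
gripper_force: 0.0
```

```bash
python3 - <<'E'
from workcell import env
s=env.state();print({k:s[k] for k in("time_s","qpos","ee_pos","ee_rot","force","gripper_width")})
E
```

```text
{'time_s': 1.1, 'qpos': array([ 2.71833015e+01,  1.01266704e+00,  1.11440596e+02, -2.68795892e-02,
        6.75679674e+01, -4.67613754e+01]), 'ee_pos': array([338.26612053, 186.48482851, 213.79131846]), 'ee_rot': array([-1.79967357e+02,  1.54917152e-03,  1.63954939e+02]), 'force': array([0.09386227, 0.5580607 , 0.05437314]), 'gripper_width': 27.158376912159206}
```

{"name": "send_rows", "arguments": {
  "targets": "-0.020 -0.024 0 0 0 0 30; -0.042 -0.050 0.003 0 0 0 30; -0.064 -0.077 0.006 0 0 0 30; -0.086 -0.104 0.010 0 0 0 30; -0.108 -0.131 0.014 0 0 0 30; -0.130 -0.158 0.018 0 0 0 30; -0.152 -0.185 0.022 0 0 0 30; -0.172 -0.209 0.026 0 0 0 30; -0.190 -0.231 0.030 0 0 0 30; -0.202 -0.246 0.034 0 0 0 30; -0.208 -0.253 0.034 0 0 0 30; -0.208 -0.253 0.034 0 0 0 30"
}}

```text
time_s: 2.1
ee_pos: [468.4, -113.2, 179.4]
ee_rot: [-180.0, -0.0, 163.8]
force: [0.6, -1.3, 0.7]
gripper_width: 27.4
gripper_force: 0.0
```

```bash
python3 - <<'E'
from workcell import env,eyes
from h import *; import pickle
s=env.state();print({k:s[k] for k in("time_s","qpos","ee_pos","ee_rot","force","gripper_width")})
f=eyes.grab_frame("wrist");cv2.imwrite("pics/w1.png",f["image"]);pickle.dump(f,open("pics/w1.pkl","wb"))
print({k:v for k,v in f.items() if k!="image"})
E
```

```text
{'time_s': 2.1, 'qpos': array([-1.49539749e+01,  1.15077545e+01,  1.04441207e+02, -1.24877545e-03,
        6.40973740e+01, -8.87588011e+01]), 'ee_pos': array([ 468.37739927, -113.20187067,  179.4153065 ]), 'ee_rot': array([-1.79997874e+02, -4.62999476e-02,  1.63805371e+02]), 'force': array([ 0.60350251, -1.29014844,  0.72576587]), 'gripper_width': 27.42201724994514}
{'fovy': 59.27186895998866, 'cx': 320.2668425235911, 'cy': 239.7128274130357, 'eye': array([396.26271221, -91.8068417 , 350.8127038 ]), 'attitude': array([-1.51715329e+01,  1.31284913e-02,  7.37186536e+01])}
```

View pics/w1.png

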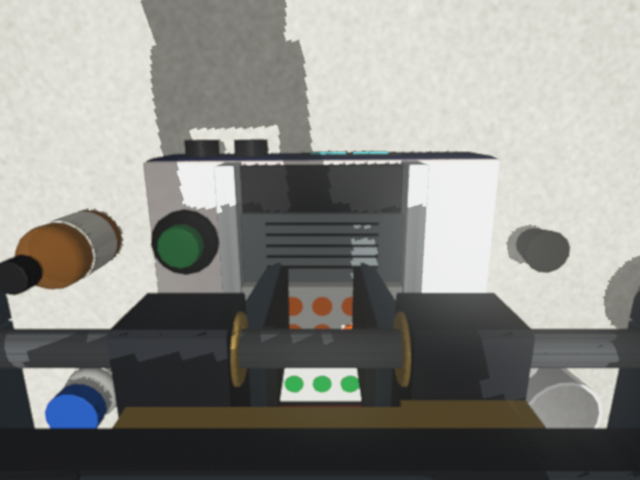

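The wrist view shows the tread (rows 213–285, cols 242–402), the fingers straddling col 322 and the green button at (180,246).

```bash
python3 - <<'E'
from h import *; import pickle
np.set_printoptions(precision=1,suppress=True)
f=pickle.load(open("pics/w1.pkl","rb"))
o=np.array([536.3,-131.5]);a=np.radians(-16.1);M=np.array([[np.cos(a),np.sin(a)],[-np.sin(a),np.cos(a)]])
def p(n,u,v,z):
    w=onz(f,u,v,z);print(n,w,M@(w-o))
p("rear L",242,213,97);p("rear R",402,213,97)
for c,A,_ in blobs(f,(45,80,40),(85,255,255),150): print(A);p("green",*c,92)
g=cv2.cvtColor(f["image"],cv2.COLOR_BGR2GRAY)
print(g[205:300,310],g[205:300,340]); print(g[225,230:250],g[225,395:420])
for v in (280,285,290): p("step%d"%v,320,v,97)
for u in(242,402,220,427): p("u%d"%u,u,190,98)
print("tcp",M@(np.array([468.4,-113.2])-o))
E
```

```text
rear L [ 432.6 -152.4] [-93.8 -48.9]
rear R [460.1 -58.3] [-93.5  49.2]
1580
green [ 442.4 -199. ] [-71.5 -90.8]
234
green [ 558.6 -158.8] [ 29. -20.]
230
green [ 564.1 -139.9] [29.  -0.4]
245
green [ 569.7 -120.8] [29.1 19.5]
[ 41  40  41  40  39  39  42  51  62  71  78  79  79  79  79  79  73  58
  44  46  62  74  78  79  79  79  78  73  57  43  46  61  73  78  78  80
  79  79  72  56  42  45  63  73  78  78  78  79  77  68  52  41  50  68
  76  79  79  78  78  73  60  44  43  57  72  78  79  79  79  79  79  79
  80  78  79  80  82  90  94  96  98 107 119 128 130 131 130 130 130 131
 130 130 129 130 130] [ 44  43  44  42  42  43  46  53  63  73  78  80  81  80  79  80  74  59
  44  48  63  75  79  79  80  79  79  74  59  44  47  63  74  79  80  79
  80  79  73  58  44  47  63  75  78  80  79  80  77  68  53  44  51  69
  78  80  79  79  79  75  61  47  46  58  72  78  80  80  80  80  80  79
  80  79  80  80  83  90  95  97 100 108 120 128 130 130 130 131 130 130
 130 130 130 130 131]
[139 141 141 142 141 136 122 103  91  89  85  81  81  83  84  84  84  84
  83  84] [ 93  94  94  94  95  95  94  94  95 100 105 118 136 146 148 147 146 145
 146 145 144 144 145 147 148]
step280 [ 487.9 -118.8] [-50.   -1.2]
step285 [ 491.2 -119.8] [-46.6  -1.2]
step290 [ 494.5 -120.7] [-43.2  -1.3]
u242 [ 419.1 -147.6] [-108.1  -48. ]
u402 [446.1 -55.2] [-107.8   48.3]
u220 [ 415.4 -160.3] [-108.2  -61.2]
u427 [450.3 -40.8] [-107.8   63.3]
tcp [-70.3  -1.2]
```

{"name": "send_rows", "arguments": {
  "targets": "0 0.001 0.015 0 0 0 30; 0 0.001 0.035 0 0 0 30; 0 0.001 0.055 0 0 0 30; 0 0.001 0.068 0 0 0 30; 0 0.001 0.076 0 0 0 30; 0 0.001 0.080 0 0 0 30; 0 0.001 0.082 0 0 0 30; 0 0.001 0.084 0 0 0 30; 0 0.001 0.086 0 0 0 30; 0 0.001 0.088 0 0 0 30; 0 0.001 0.088 0 0 0 30; 0 0.001 0.088 0 0 0 30"
}}

```text
time_s: 3.15
ee_pos: [468.6, -110.5, 92.8]
ee_rot: [179.9, 0.0, 163.9]
force: [-1.4, 3.0, 6.7]
gripper_width: 27.6
gripper_force: 3.0
```

{"name": "send_rows", "arguments": {
  "targets": "0 0 0.0015 0 0 0 30; 0 0 0.003 0 0 0 30; 0 0 0.0045 0 0 0 30; 0 0 0.006 0 0 0 30; 0 0 0.007 0 0 0 30; 0 0 0.007 0 0 0 30; 0 0 0.007 0 0 0 30"
}}

```text
time_s: 3.73
ee_pos: [468.6, -110.6, 86.4]
ee_rot: [179.9, 0.1, 163.9]
force: [-2.8, 3.4, 10.1]
gripper_width: 27.6
gripper_force: 5.2
```

{"name": "send_rows", "arguments": {
  "targets": "-0.002 0 0 0 0 0 30; -0.004 0 0 0 0 0 30; -0.006 0 0 0 0 0 30; -0.008 0 0 0 0 0 30; -0.011 0 0 0 0 0 30; -0.014 0 0 0 0 0 30; -0.017 0 0 0 0 0 30; -0.020 0 0 0 0 0 30; -0.023 0 0 0 0 0 30; -0.026 0 0 0 0 0 30; -0.028 0 0 0 0 0 30; -0.028 0 0 0 0 0 30"
}}

```text
time_s: 4.73
ee_pos: [494.6, -118.7, 86.2]
ee_rot: [-180.0, -0.1, 163.9]
force: [-4.9, 1.7, 10.9]
gripper_width: 27.3
gripper_force: 5.3
```

```bash
python3 - <<'E'
from workcell import env,eyes
from h import *; import pickle
f=eyes.grab_frame("top");pickle.dump(f,open("pics/t2.pkl","wb"))
g=eyes.grab_frame("side")
cv2.imwrite("pics/t2.png",np.hstack([cv2.resize(x,None,fx=4,fy=4,interpolation=2)[:,:400] for x in(f["image"][190:340,380:480],g["image"][130:280,400:500])]))
E
```

```text
(no output)
```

View pics/t2.png

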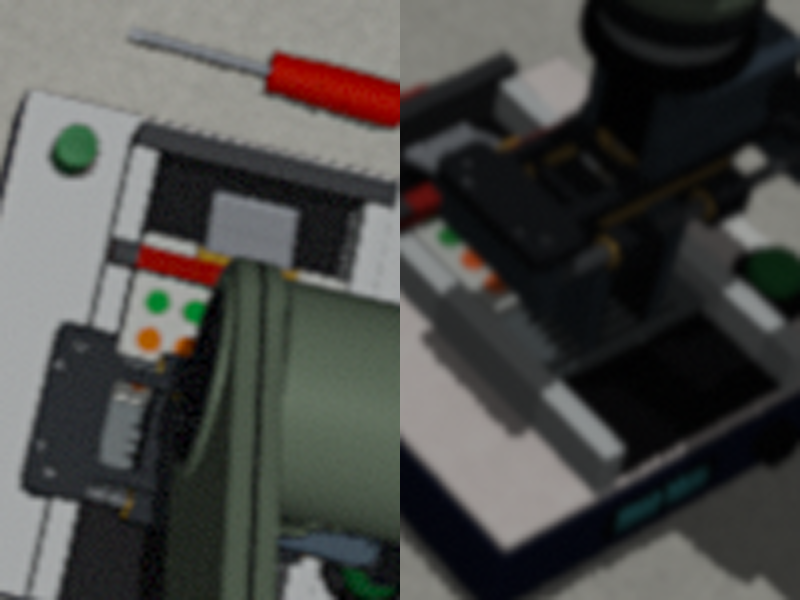

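The crops show the carrier's front already past the red bar, moving with the fingers. I'll keep sliding.

{"name": "send_rows", "arguments": {
  "targets": "-0.003 0 0 0 0 0 30; -0.006 0 0 0 0 0 30; -0.009 0 0 0 0 0 30; -0.012 0 0 0 0 0 30; -0.015 0 0 0 0 0 30; -0.018 0 0 0 0 0 30; -0.021 0 0 0 0 0 30; -0.024 0 0 0 0 0 30; -0.027 0 0 0 0 0 30; -0.030 0 0 0 0 0 30; -0.033 0 0 0 0 0 30; -0.036 0 0 0 0 0 30"
}}

```text
time_s: 5.83
ee_pos: [525.2, -127.6, 85.3]
ee_rot: [-180.0, -0.6, 163.9]
force: [-9.5, 2.1, 9.8]
gripper_width: 27.4
gripper_force: 6.7
```

{"name": "send_rows", "arguments": {
  "targets": "-0.002 0 0 0 0 0 30; -0.004 0 0 0 0 0 30; -0.006 0 0 0 0 0 30; -0.008 0 0 0 0 0 30; -0.010 0 0 0 0 0 30; -0.012 0 0 0 0 0 30; -0.012 0 0 0 0 0 30"
}}

```text
time_s: 6.42
ee_pos: [537.6, -131.2, 85.5]
ee_rot: [-180.0, -0.5, 163.9]
force: [-9.7, 3.0, 10.8]
gripper_width: 27.5
gripper_force: 7.5
```

{"name": "send_rows", "arguments": {
  "targets": "-0.001 0 0 0 0 0 30; -0.002 0 0 0 0 0 30; -0.002 0 0 0 0 0 30; -0.002 0 0 0 0 0 30"
}}

```text
time_s: 6.75
ee_pos: [537.6, -131.2, 85.3]
ee_rot: [-180.0, -0.7, 163.9]
force: [-13.4, 3.8, 12.6]
gripper_width: 27.3
gripper_force: 8.9
```

{"name": "send_rows", "arguments": {
  "targets": "-0.001 0 0 0 0 0 30; -0.002 0 0 0 0 0 30; -0.002 0 0 0 0 0 30; -0.002 0 0 0 0 0 30"
}}

```text
time_s: 7.08
ee_pos: [537.7, -131.3, 85.0]
ee_rot: [-180.0, -0.9, 164.0]
force: [-16.5, 4.6, 13.7]
gripper_width: 27.9
gripper_force: 10.6
```

{"name": "send_rows", "arguments": {
  "targets": "0.001 0 0 0 0 0 30; 0.002 0 0 0 0 0 30; 0.002 0 -0.002 0 0 0 30; 0.002 0 -0.004 0 0 0 30; 0.002 0 -0.006 0 0 0 30; 0.002 0 -0.009 0 0 0 30; 0.002 0 -0.013 0 0 0 30; 0.003 0 -0.025 0 0 0 30; 0.010 0 -0.045 0 0 0 30; 0.030 0 -0.065 0 0 0 30; 0.055 0 -0.075 0 0 0 30; 0.070 0 -0.075 0 0 0 30"
}}

```text
time_s: 8.08
ee_pos: [477.8, -113.9, 162.4]
ee_rot: [-180.0, 0.3, 163.9]
force: [-0.2, -0.2, -0.3]
gripper_width: 27.2
gripper_force: 0.0
```

```bash
python3 - <<'E'
from workcell import env,eyes
from h import *; import pickle
np.set_printoptions(precision=1,suppress=True)
print(env.state()["ee_pos"],env.state()["ee_rot"],env.state()["time_s"])
f=eyes.grab_frame("wrist");pickle.dump(f,open("pics/w3.pkl","wb"));cv2.imwrite("pics/w3.png",f["image"])
g=eyes.grab_frame("side"); t=eyes.grab_frame("top")
cv2.imwrite("pics/s3.png",np.hstack([cv2.resize(x,None,fx=4,fy=4,interpolation=2) for x in(t["image"][190:340,380:480],g["image"][130:280,400:500])]))
o=np.array([536.3,-131.5]);a=np.radians(-16.1);M=np.array([[np.cos(a),np.sin(a)],[-np.sin(a),np.cos(a)]])
for F in(f,t,g):
  for c,A,_ in blobs(F,(5,120,80),(22,255,255),12): print("or",c,A,M@(onz(F,*c,100)-o))
E
```

```text
[ 477.8 -113.9  162.4] [-180.     0.3  163.9] 8.0833
or [ 33.6 248.3] 3168 [ -67.6 -164.6]
or [234.6 347.7] 411 [ -3.3 -52. ]
or [406.8 359.9] 253 [ 5.3 54.8]
or [288.1 395.6] 251 [ 30.9 -19.7]
or [317.4 395.5] 245 [30.9 -1. ]
or [346.3 395.5] 245 [30.9 17.5]
or [503.  405.6] 20 [ 38.5 118.6]
or [319.6 413.2] 30 [44.1  0.4]
or [335.7 412.6] 78 [43.7 10.9]
or [440.8 256.5] 73 [54.4 -1.6]
or [419.7 263.6] 27 [30.9 34.6]
or [429.3 265.9] 26 [31.1 15.8]
or [438.5 268.2] 28 [31.2 -2.2]
or [418.8 170. ] 24 [60.4 -3.7]
or [433.7 175.2] 20 [ 32.9 -20.1]
or [426.2 179.2] 16 [32.  -0.2]
or [419.1 182.6] 17 [32.  17.6]
or [411.9 186.4] 17 [31.2 36.2]
```

View pics/w3.png

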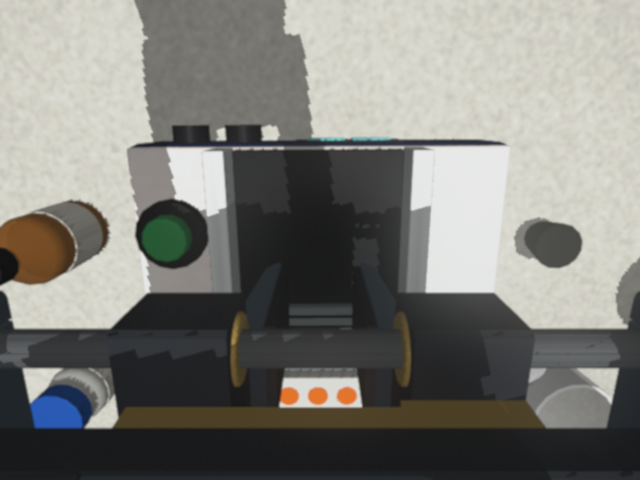

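View pics/s3.png

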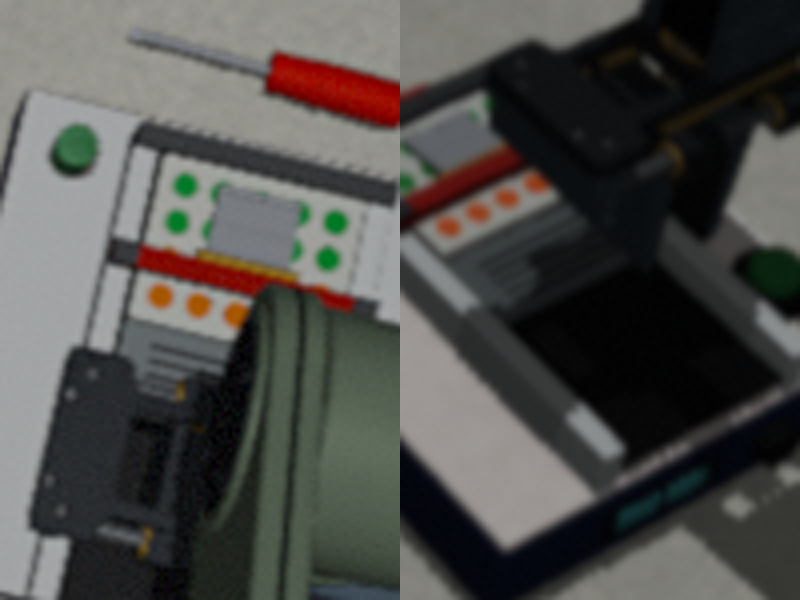

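The carrier is home: its front is on the end stop, the rear well row is at shaker x≈31 as expected, and the leaf lies on top. Next is the button.

{"name": "send_rows", "arguments": {
  "targets": "0.001 -0.012 0 0 0 0 0; 0.003 -0.030 0 0 0 0 0; 0.005 -0.050 0 0 0 0 0; 0.007 -0.070 0 0 0 0 0; 0.009 -0.085 0 0 0 0 0; 0.010 -0.092 0 0 0 0 0; 0.010 -0.092 0.005 0 0 0 0; 0.010 -0.092 0.020 0 0 0 0; 0.010 -0.092 0.040 0 0 0 0; 0.010 -0.092 0.055 0 0 0 0; 0.010 -0.092 0.060 0 0 0 0; 0.010 -0.092 0.060 0 0 0 0"
}}

```text
time_s: 9.23
ee_pos: [442.3, -198.7, 98.3]
ee_rot: [180.0, -0.2, 164.0]
force: [0.3, 0.6, -0.2]
gripper_width: 0.5
gripper_force: 0.0
```

{"name": "send_rows", "arguments": {
  "targets": "0 0 0.002 0 0 0 0; 0 0 0.004 0 0 0 0; 0 0 0.006 0 0 0 0; 0 0 0.008 0 0 0 0; 0 0 0.010 0 0 0 0; 0 0 0.012 0 0 0 0; 0 0 0.013 0 0 0 0; 0 0 0.014 0 0 0 0; 0 0 0.014 0 0 0 0; 0 0 0.014 0 0 0 0"
}}

```text
time_s: 10.07
ee_pos: [443.3, -199.6, 86.3]
ee_rot: [180.0, 0.1, 163.9]
force: [0.8, 0.8, 5.3]
gripper_width: 0.6
gripper_force: 2.4
```

{"name": "send_rows", "arguments": {
  "targets": "0 0 0.001 0 0 0 0; 0 0 0.002 0 0 0 0; 0 0 0.003 0 0 0 0; 0 0 0.003 0 0 0 0; 0 0 0.003 0 0 0 0"
}}

```text
time_s: 10.48
ee_pos: [443.4, -199.6, 85.9]
ee_rot: [-180.0, 0.1, 163.9]
force: [-5.0, 3.2, 24.4]
gripper_width: 0.4
gripper_force: 12.4
```

The button is on its hard stop at z≈86. I'll release it.

{"name": "send_rows", "arguments": {
  "targets": "0 0 -0.003 0 0 0 0; 0 0 -0.008 0 0 0 0; 0 0 -0.014 0 0 0 0; 0 0 -0.030 0 0 0 0; 0 0 -0.055 0 0 0 0; 0 0 -0.080 0 0 0 0; 0.030 0 -0.100 0 0 0 0; 0.060 0 -0.120 0 0 0 0; 0.090 0 -0.130 0 0 0 0; 0.100 0 -0.130 0 0 0 0; 0.100 0 -0.130 0 0 0 0; 0.100 0 -0.130 0 0 0 0"
}}

```text
time_s: 11.48
ee_pos: [346.9, -171.8, 212.6]
ee_rot: [180.0, 0.0, 163.9]
force: [-0.0, -0.3, 0.4]
gripper_width: 0.4
gripper_force: 0.0
```

```bash
python3 - <<'E'
from workcell import env,eyes
from h import *
t=eyes.grab_frame("top");g=eyes.grab_frame("side")
cv2.imwrite("pics/end.png",np.hstack([cv2.resize(x,(400,340)) for x in(t["image"][180:350,320:520],g["image"][120:290,330:530])]))
print(env.state()["force"],env.state()["time_s"])
E
```

```text
[-0.1942631  -0.92660914 -0.05631597] 11.5833
```

View pics/end.png

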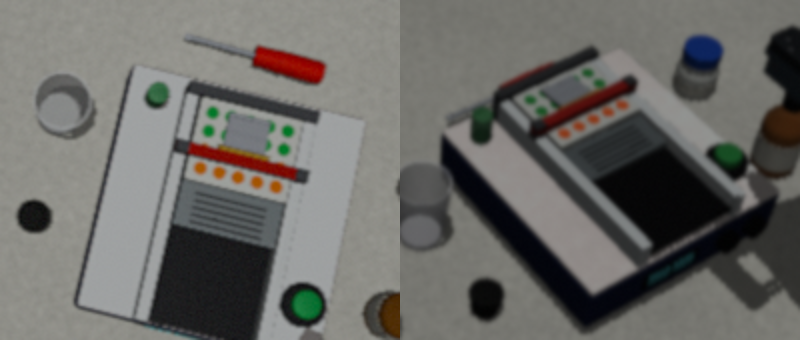

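The final picture shows the carrier home under the bar and leaf, the button back up, and the bystanders where they were.

```bash
python3 -c "
from workcell import env
print(env.job_done())"
```

```text
the job is handed in; nothing more can be done
None
```

The carrier is home against the end stop under the gate bar and leaf spring, and the start button was pressed to its hard stop and released. The visible bystanders did not move, and I handed the job in at about 11.6 s.

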